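# Sign out the red punch cassette

## Task

Sign out the red punch cassette at the engraver's bench: take the red tag hanger from its wooden stand, hook it over the steel rail at the white band, slide it along, kept on the rail, to the red band, and let go of it hanging there. Then pinch both red side catches of the cassette together with the fingers, draw it straight up out of its dock until its underside is at least 3 cm above the dock's rim, and finish while still holding it there, upright, still and pinched. Leave the yellow cassette and everything else on the bench where it is.

Things in the scene. Friction and masses are not known exactly. Their poses are not given: they have to be found in the camera images.
- hanger: Loose tag hanger, 0.12 kg, 155 mm tall. Origin: underside centre of its red tag plate (6 mm in x, 50 mm in y, 55 mm tall); z up. Above the tag a steel hook, then a black grip tab 18 mm (x) by 12 mm (y), z 113 to 155 mm, to pinch across y from above. Starts upright, its tag resting in the stand's slot on a floor 8 mm above the table, x (hook's mouth) pointing away from the robot within 0.5 rad.
- hook (a point): Underside middle of the hook's flat crown, hanger z 105 mm; lies on the rail when hooked. Steel parts 12 mm thick in y: limb at x -18 to -11 mm rising from the tag (z 58) to the crown (z 105 to 113, x -18 to 18); short limb at x 11 to 18 from the crown down to z 88. Inside 22 mm wide; mouth, 30 mm tall (z 58 to 88), opens to +x: move it level onto the rail, then lower 26 mm.
- tab (a point): Where to grip the black tab, on the hanger's axis, 137 mm above the hanger's origin: fingertips are then 5 mm above the crown (113 mm).
- stand: Fixed wooden stand, 70 by 80 by 30 mm, with a slot along its y, 8 mm wide, 54 mm long, 22 mm deep, in which the tag starts. Origin: centre of its underside.
- rail_mid (a point): Middle of the axis of the fixed steel rail, 164 mm above the table. The rail is a round bar, 12 mm in diameter, 400 mm long along the y of this point, between two end posts 16 mm thick; x points away from the robot.
- band_white: White painted band on the rail (24 mm long, paint only, no step): where to hook on, towards one end. Origin: its centre on the rail's axis; y along the rail.
- band_red: Red painted band on the rail, alike, towards the other end: where the hanger must end. Origin: its centre on the rail's axis; y along the rail.
- cassette_red: Punch cassette to take out: black with red catches, 50 mm (x) by 40 mm (y), 98 mm tall, 0.26 kg, loose but latched in its dock. Origin: centre of its underside; z up. Catches on the +y and -y sides have thumb pads 30 mm wide (x), z 50 to 86 mm, 58 mm across outside; 46 mm when both are pinched in, against springs of 3 to 6 N. Then it lifts straight out; unpinched it cannot.
- pad_red_l (a point): Middle of the outer face of the red cassette's +y thumb pad, 68 mm above the cassette's underside; moves with the catch.
- pad_red_r (a point): Middle of the outer face of the red cassette's -y thumb pad, 68 mm above the cassette's underside; moves with the catch.
- catch_red_l (a joint): Travel of the red cassette's +y catch: 0 = out (latched), 0.006 m = fully pinched in; springs back.
- catch_red_r (a joint): Travel of the red cassette's -y catch: 0 = out (latched), 0.006 m = fully pinched in; springs back.
- dock_red: Fixed grey dock of the red cassette, 72 by 72 by 50 mm tall, open on top. Origin: centre of its underside, so its rim is 50 mm above. The cassette sits in it on a floor 10 mm up, its own x and y along the dock's, with 1 mm play; the thumb pads stand 10 to 46 mm above the rim.
- cassette_yellow: A second cassette, alike but with yellow catches, in its own dock: not to be touched. Origin: centre of its underside.
- dock_yellow: Fixed dock of the yellow cassette, like the other one. Which dock stands at the right and which in the middle varies.
- tin: Bystander: cream round tin, 72 mm across, 36 mm tall. Origin: centre of its underside.
- brass_mould: Bystander: brass mould block, 60 by 42 by 26 mm. Origin: centre of its underside.
- bowl: Bystander: orange bowl beyond the rail, 100 mm across, 50 mm tall. Origin: centre of its underside.
- pencil_pot: Bystander: yellow pot with pencils beyond the rail, 76 mm across, 145 mm tall in all. Origin: centre of its underside.
- torch: Bystander: green gas canister with a black burner head at the left, 72 mm across, 190 mm tall. Origin: centre of its underside.
Mind the look-alikes: they are no part of the job. What is shaped like the hanger but blue is not meant.

How it is judged:
By the outcome, as a careful person would: the job done as asked, in the order asked, and still so for the second after the job is handed in, while the arm keeps its last pose, push and grip.
It also fails if it takes over 64 s, if anything falls off the work surface, if the arm or the gripper's body presses on something with over 40 N, if the wrist force passes 120 N, or if a joint passes its speed limit or range.

## Robot

A 7-joint arm with a two-finger parallel gripper is mounted at the origin on the work surface. World frame = base frame: x ahead of the robot, y to its left, z up, the work surface at z = 0. Lengths are in mm, angles in rad, forces in N, time in s.
With the tool pointing down it reaches from about 425 to 825 mm from the base axis. Payload 3.6 kg.
Tool frame: the origin (TCP) lies between the finger pads; the fingertips stand 17 mm ahead of it and the grasp point (between the pads) lies 2 mm behind it (bot.nose_length is the z of the fingertips in the tool frame, in mm); z points along the fingers, y is the line along which they close (so a half turn about z gives the same grasp; the last joint's range is limited). The gripper opens to 85 mm and grips with 20 to 120 N. Pads are 22 mm wide; open, the fingers measure 114 mm over their backs; the gripper's body (76 mm by 85 mm) begins 54 mm behind the grasp point. The pads swing forward as they close: fully open they stand 13 mm farther back than shut.
Start: joints at [-1.135, 0.615, -0.013, 1.423, 0.008, 1.103, -0.04], TCP at [289.579, 581.9, 248.297] pointing down, gripper open.
Joint ranges: [-3.12, 3.12], [-0.3, 2.06], [-1.34, 1.32], [0.26, 2.42], [-1.36, 4.5], [0.01, 1.98], [-2.84, 2.84]. Speed limits (rad/s): [2.79, 2.79, 3.14, 3.14, 3.14, 3.14, 3.14].

## Interface

Orientations are given as a unit quaternion [w, x, y, z].
In Python, from plant import bot gives the robot as it stands.
- The arm moves only by the shell command python3 -m crank 'ROWS' [FORCE]. ROWS is JSON, a list of rows, each a list of 5 numbers: the opening, from 0 (shut) to 1 (fully open), then the shift along the tool's x, y, z in cm, then the turn about the tool's z in rad. In form: [[jaw, dx, dy, dz, turn], ...]. A call has 1 to 8 rows; each row is the pose to reach, as a shift and turn from the pose commanded when the call began, along the tool's axes at that moment; what a row does not reach only later rows make up. A row lasts 1/12 s, in which the tool goes at most 41.7 mm and 7.16 degrees, less where a joint would pass 70% of its speed; a pose out of reach is approached as far as the arm can. A call with a gripper value outside its range is refused whole. The fingers move at their own pace and stop on an object; FORCE is the grip in N (left out, the last holds). Time passes only in rows, so rows that repeat a pose let the fingers close. It gives the time, the measured TCP pose, the force, the opening and the grip force at its end, in the units of the state.
- bot.get_state(): the state, without advancing time (a new reading comes with each control period).
- bot.capture(name): name is "side" or "top" or "wrist"; returns a dict with "frame" (384x512x3 uint8, red, green, blue), "fov_y" (degrees; the focal length in pixels is half the picture's height over the tangent of half this angle, whatever the lens; pixels are square), "cx", "cy" (the principal point, pixels), "extrinsics" (4x4, takes a point from world to camera coordinates); the wrist camera has in their place "hand_eye" (4x4, takes a point from camera to tool coordinates, whose origin is the TCP and whose axes are the flange's). Camera axes: x right, y up, looking along -z (the intrinsics and any distortion apply to the point x, -y, -z); pixel columns grow to the right and rows downward; lengths in mm; the calibration is good to about 2 mm. The wrist camera is an equidistant fisheye: a pixel r from the principal point sees the ray r / f radians off the axis. A picture is of the moment at which its call begins: read the wrist's pose just before it. There is no depth.
- bot.job_done(): hands the job in; it is judged then, once.
The state is a dict: "time_s": time; "joint_positions": joint angles; "joint_velocities": joint speeds; "joint_efforts": joint torques, N m; "tool_pos": TCP position; "ee_rot": TCP orientation; "ft_force": force on the tool from outside, world axes, zero at the start; "ft_torque": the same for the moment, N m; "width": finger opening in mm; "gripper_force": force on a finger pad.
Only numpy, scipy, OpenCV 4.12 (cv2) and the standard library are available. Lean on these libraries where they do the work, as an engineer would, in place of code of your own. Each camera call takes 0.05 s, during which the arm holds its last target. There are 200 camera calls.

## Working session

There is one attempt and no reset: what is moved stays moved. The work goes in short steps, Python scripts to look and compute and a shell command to move; the robot and the scene stay as the last step left them, time stands still between calls to the robot, and variables do not carry over. Pictures are saved under pics/ and viewed, at most 10 in all, crops included, and the job is handed in when it is done.

```bash
ls; mkdir -p pics; cat > h.py <<'E'
import numpy as np, cv2
from plant import bot
from scipy.spatial.transform import Rotation as R
def rot(q): return R.from_quat([q[1],q[2],q[3],q[0]]).as_matrix()
def save(c,n): cv2.imwrite(f'pics/{n}.png',c['frame'][:,:,::-1])
def f(c): return c['frame'].shape[0]/2/np.tan(np.radians(c['fov_y'])/2)
def ray(c,u,v):
    E=np.array(c['extrinsics']); d=np.array([(u-c['cx'])/f(c),-(v-c['cy'])/f(c),-1])
    return -E[:3,:3].T@E[:3,3], E[:3,:3].T@d
def at_z(c,u,v,z):
    o,d=ray(c,u,v); return o+d*(z-o[2])/d[2]
def proj(c,p):
    E=np.array(c['extrinsics']); q=E[:3,:3]@np.array(p)+E[:3,3]
    return c['cx']+f(c)*q[0]/-q[2], c['cy']-f(c)*q[1]/-q[2]
E
python3 - <<'E'
from h import *
import pickle
s=bot.get_state(); print(s)
cs={}
for n in ('top','side'):
    c=bot.capture(n); cs[n]=c; save(c,n); print(n,{k:np.round(v,3).tolist() for k,v in c.items() if k!='frame'})
pickle.dump(cs,open('c0.pkl','wb'))
im=np.hstack([cs['top']['frame'],cs['side']['frame']])
E
```

```text
pics
{'time_s': 0.0, 'joint_positions': array([-1.13550099,  0.61591958, -0.01261872,  1.42493663,  0.00811862,
        1.10337591, -0.04040825]), 'joint_velocities': array([-0.00011953,  0.00014537, -0.00030911,  0.00184727, -0.0010075 ,
       -0.00152909, -0.00095571]), 'joint_efforts': array([ 2.09885741e-05, -4.69217169e+01,  2.59145703e-01, -1.71033007e+01,
        9.97341878e-03,  9.63074213e-03,  3.41698509e-06]), 'tool_pos': array([289.28048189, 581.2636078 , 247.12534226]), 'ee_rot': array([-2.70316750e-04,  2.28817742e-01,  9.73468420e-01, -1.26593039e-03]), 'ft_force': array([-0.2741172 , -0.39437116, -0.39843103]), 'ft_torque': array([ 0.00345507, -0.00594885, -0.01551866]), 'gripper_force': 0.0, 'width': 85.069063011083}
top {'fov_y': 44.15, 'cx': 259.741, 'cy': 191.565, 'extrinsics': [[0.028, -0.999, 0.018, 33.911], [0.989, 0.03, 0.142, -580.898], [-0.142, 0.014, 0.99, -1352.482], [0.0, 0.0, 0.0, 1.0]]}
side {'fov_y': 51.902, 'cx': 251.414, 'cy': 190.765, 'extrinsics': [[0.859, -0.512, -0.015, -458.287], [0.365, 0.591, 0.719, -312.741], [-0.36, -0.623, 0.695, -951.687], [0.0, 0.0, 0.0, 1.0]]}
```

View pics/top.png

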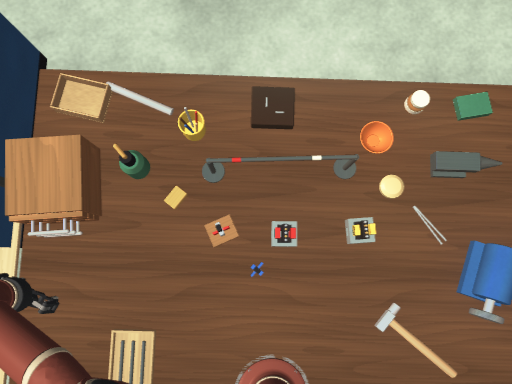

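View pics/side.png

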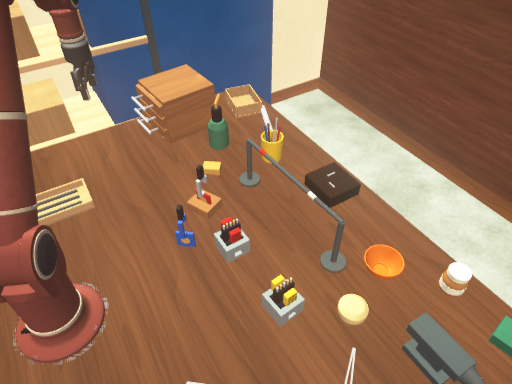

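The top view shows the red hanger in its stand at about (221,230), and a blue look-alike at (257,270) standing on the table. The red cassette is at (285,233) and the yellow at (361,230). The rail runs from (213,162) to (350,158), with the red band at (236,159) and the white band at (317,157). I'll confirm these in an enlarged crop.

```bash
python3 - <<'E'
from h import *
import pickle
cs=pickle.load(open('c0.pkl','rb'))
t=cs['top']['frame'];s=cs['side']['frame']
a=cv2.resize(t[205:255,195:305],None,fx=7,fy=7,interpolation=cv2.INTER_CUBIC)
b=cv2.resize(s[145:265,160:270],(0,0),fx=3.5,fy=2,interpolation=cv2.INTER_CUBIC)
b=cv2.resize(t[145:180,200:365],(770,163),interpolation=cv2.INTER_CUBIC)
cv2.imwrite('pics/crop.png',np.vstack([a,b])[:,:,::-1])
c=cv2.resize(s[145:265,160:320],None,fx=5,fy=5,interpolation=cv2.INTER_CUBIC)
cv2.imwrite('pics/crops.png',c[:,:,::-1])
E
```

```text
(no output)
```

View pics/crop.png

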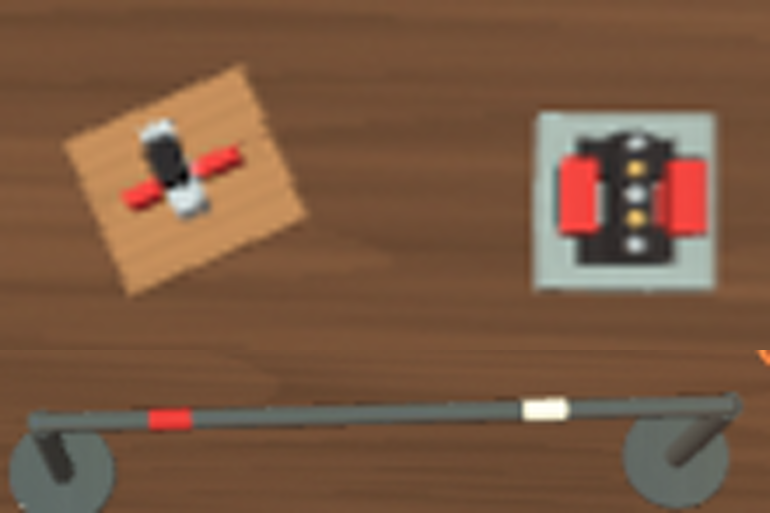

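View pics/crops.png

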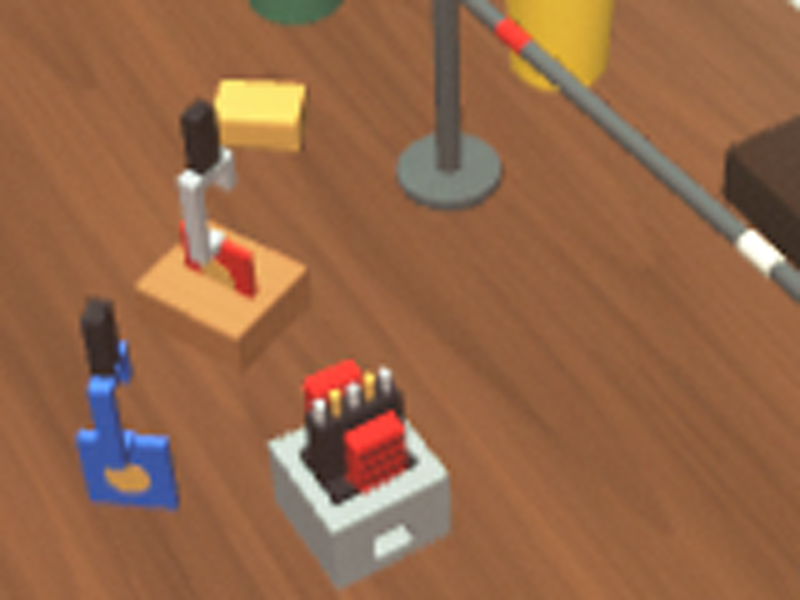

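The crops confirm the target: the only hanger with a red tag is the one in the wooden stand, and the blue one stands on the table. The cassette with red catches is in the middle dock. Now I'll turn the pixels into positions.

```bash
python3 - <<'E'
from h import *
import pickle
cs=pickle.load(open('c0.pkl','rb')); c=cs['top']; sd=cs['side']
A=lambda x,y,z: at_z(c,195+(x+.5)/7-.5,205+(y+.5)/7-.5,z)
B=lambda x,y,z: at_z(c,200+(x+.5)/4.667-.5,145+(y-350+.5)/4.657-.5,z)
def S(p):
    u,v=proj(sd,p); return np.round([(u-160+.5)*5-.5,(v-145+.5)*5-.5])
st=np.array([A(x,y,30) for x,y in [(242,65),(307,214),(128,296),(64,143)]])
print('stand',st.round(1),st.mean(0).round(1),'sides',[np.linalg.norm(st[i]-st[i-1]).round(1) for i in range(4)])
tag=np.array([A(123,202,63),A(242,155,63)]);print('tag',tag.round(1),tag.mean(0),np.linalg.norm(tag[0]-tag[1]))
d=tag[0]-tag[1];print('tag yaw (y axis)',np.arctan2(-d[0],d[1]))
e1=st[3]-st[0]; e2=st[2]-st[1]
for e in (e1,e2): print('stand y yaw',np.arctan2(-e[0],e[1]))
print('tabtop',A(167,158,163), 'crown', A(157,129,121),A(190,208,121), 'side tab centre pred', S(list(A(167,158,163)[:2])+[163]))
dk=np.array([A(x,y,50) for x,y in [(535,113),(716,111),(718,290),(533,290)]]);print('dock',dk.round(1),dk.mean(0),[np.linalg.norm(dk[i]-dk[i-1]).round(1) for i in range(4)])
for e in (dk[0]-dk[1],dk[3]-dk[2]): print('dock yaw',np.arctan2(-e[0],e[1]))
for e in (dk[0]-dk[3],dk[1]-dk[2]): print('dock yaw',np.arctan2(e[1],e[0]))
pl=[A(557,195,96),A(707,195,96)];print('pads',pl,np.mean(pl,0),S(np.mean(pl,0)),'rim corners side',[S(k) for k in dk])
r,w=B(170,420,164),B(545,410,164);e=[B(35,422,164),B(735,405,164)]
print('red',r,'white',w,'ends',e,np.linalg.norm(e[0]-e[1]),'yaw',np.arctan2(-(r-w)[0],(r-w)[1]),np.arctan2(-(e[0]-e[1])[0],(e[0]-e[1])[1]),'side',S(r),S(w))
E
```

```text
stand [[512.2 138.9  30. ]
 [450.6 109.5  30. ]
 [414.4 182.7  30. ]
 [477.3 212.1  30. ]] [463.6 160.8  30. ] sides [np.float64(81.1), np.float64(68.3), np.float64(81.7), np.float64(69.4)]
tag [[451.7 183.7  63. ]
 [472.2 135.9  63. ]] [461.93951849 159.79590206  63.        ] 51.99660535696796
tag yaw (y axis) 0.4065892987880197
stand y yaw 0.4455069530735174
stand y yaw 0.4584866831356721
tabtop [463.57824933 159.4255177  163.        ] crown [477.55040843 166.75698536 121.        ] [447.08095211 152.63958126 121.        ] side tab centre pred [201. 109.]
dock [[494.   16.   50. ]
 [497.  -59.1  50. ]
 [423.3 -61.2  50. ]
 [421.1  15.   50. ]] [458.86846222 -22.31644987  50.        ] [np.float64(72.9), np.float64(75.1), np.float64(73.8), np.float64(76.2)]
dock yaw 0.04045675348358926
dock yaw 0.0284232688580847
dock yaw 0.01325212624896241
dock yaw 0.027960563248695863
pads [array([457.73426686,   8.22439206,  96.        ]), array([459.46927502, -51.69939083,  96.        ])] [458.60177094 -21.73749939  96.        ] [355. 400.] rim corners side [array([382., 386.]), array([455., 473.]), array([336., 534.]), array([267., 440.])]
red [647.23789209 119.17402657 164.        ] white [660.11668691 -98.50215828 164.        ] ends [array([643.57125652, 197.17082592, 164.        ]), array([ 666.64005918, -209.43196994,  164.        ])] 407.2566798129927 yaw 0.05909603274168734 0.056674716500625485 side [518.  38.] [764. 254.]
```

```bash
cat >> h.py <<'E'
def pose():
    s=bot.get_state(); M=rot(s['ee_rot']); return s,np.array(s['tool_pos']),M,np.arctan2(-M[0,1],M[1,1])
def go(x,y,z,psi):
    s,p,M,a=pose(); d=M.T@(np.array([x,y,z])-p)/10; t=-((psi-a+np.pi/2)%np.pi-np.pi/2)
    print('t',round(s['time_s'],2),'p',p.round(1),'yaw',round(a,3),'tilt',M[:,2].round(3),'w',round(s['width'],1),'F',np.round(s['ft_force'],1),'grip',round(s['gripper_force'],1),'-> row',d.round(2),round(t,3),'(alt %.3f)'%(t-np.sign(t)*np.pi),'q7',s['joint_positions'][6].round(2))
E
python3 -c "
from h import *
go(463,160,248,.43)"
```

```text
t 0.1 p [289.3 581.3 247.2] yaw -0.462 tilt [-0.001 -0.002 -1.   ] w 85.2 F [ 0.4 -0.2 -0.7] grip 0.0 -> row [-34.32 -29.98  -0.  ] -0.892 (alt 2.250) q7 -0.04
```

```bash
python3 -m crank '[[1,-34.3,-30,0,-0.89],[1,-34.3,-30,0,-0.89],[1,-34.3,-30,0,-0.89],[1,-34.3,-30,0,-0.89],[1,-34.3,-30,0,-0.89],[1,-34.3,-30,0,-0.89],[1,-34.3,-30,0,-0.89],[1,-34.3,-30,0,-0.89]]'; python3 -c "
from h import *
go(463,160,248,.43)"
```

```text
time_s: 0.77
tool_pos: [416.2, 272.7, 248.0]
ee_rot: [-0.0, -0.215, 0.977, -0.0]
ft_force: [1.1, -0.0, -0.1]
width: 85.7
gripper_force: 0.0
t 0.77 p [416.2 272.7 248. ] yaw 0.433 tilt [-0.001 -0.    -1.   ] w 85.7 F [ 1.1 -0.  -0.1] grip 0.0 -> row [  0.48 -12.19   0.  ] 0.003 (alt -3.139) q7 1.26
```

```bash
python3 -m crank '[[1,0.4,-12.1,0,0],[1,0.4,-12.1,0,0],[1,0.4,-12.1,0,0],[1,0.4,-12.1,0,0],[1,0.4,-12.1,0,0]]' 40; python3 - <<'E'
from h import *
go(463,160,143,.43)
s=bot.get_state(); w=bot.capture('wrist'); cv2.imwrite('pics/w1.png',w['frame'][:,:,::-1])
M=rot(s['ee_rot']);H=np.array(w['hand_eye']);print(np.round(H,2).tolist(),w['fov_y'],w['cx'],w['cy'])
def pw(P):
    t=M.T@(np.array(P)-s['tool_pos']); c=H[:3,:3].T@(t-H[:3,3]); x,y,z=c[0],-c[1],-c[2]
    r=np.hypot(x,y); k=f(w)*np.arctan2(r,z)/r; return np.round([w['cx']+k*x,w['cy']+k*y],1)
im=w['frame'][:,:,::-1].copy()
x0=np.array([463,160.]);a=.44;X=np.array([np.cos(a),np.sin(a)]);Y=np.array([-X[1],X[0]])
def L(px,py,z): return pw([*(x0+px*X+py*Y),z])
im=cv2.resize(im,(800,600),interpolation=cv2.INTER_CUBIC);k=800/512
for pts in ([L(9*i,6*j,163) for i,j in((1,1),(1,-1),(-1,-1),(-1,1))],[L(3*i,25*j,63) for i,j in((1,1),(1,-1),(-1,-1),(-1,1))]):
    cv2.polylines(im,[np.int32((np.array(pts)+.5)*k)],True,(0,255,0),1)
cv2.imwrite('pics/w1.png',im)
E
```

```text
time_s: 1.18
tool_pos: [463.4, 159.9, 247.9]
ee_rot: [-0.0, -0.209, 0.978, -0.001]
ft_force: [-0.5, 0.4, 0.2]
width: 85.3
gripper_force: 0.0
t 1.18 p [463.4 159.9 247.9] yaw 0.421 tilt [-0.001 -0.001 -1.   ] w 85.3 F [-0.5  0.4  0.2] grip 0.0 -> row [ 0.02  0.04 10.49] -0.009 (alt 3.133) q7 1.51
[[0.0, 0.95, 0.33, 84.15], [1.0, -0.0, 0.0, 0.16], [0.0, 0.33, -0.95, -125.56], [0.0, 0.0, 0.0, 1.0]] 65.70646984690485 258.3863937323644 195.6645724595755
```

View pics/w1.png

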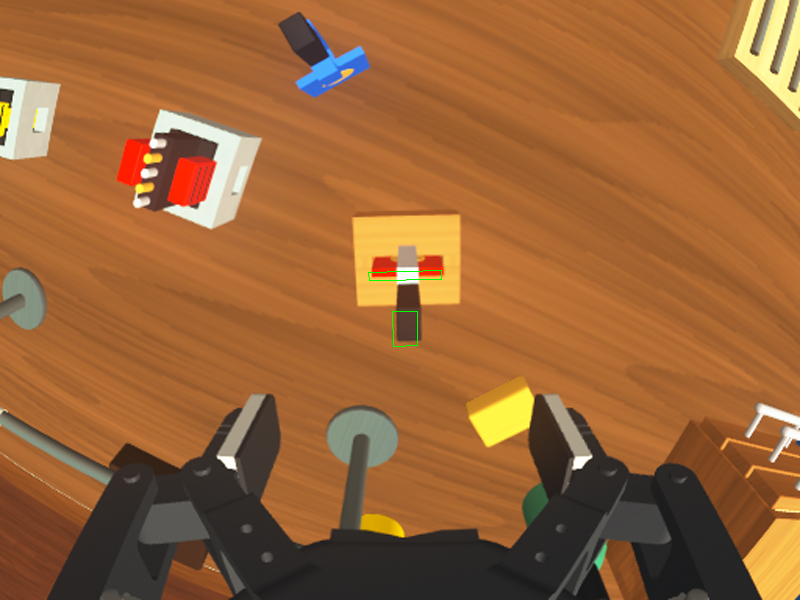

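The wrist view shows the tab top at about (408,326) against a predicted (405,329). That is within 1.5 mm along tool y, and the yaw agrees. I'll shift y by 0.08 cm, descend and grip.

```bash
python3 -m crank '[[1,0,0.1,4,-0.01],[0.7,0,0.1,7.5,-0.01],[0.5,0,0.1,9.5,-0.01],[0.5,0,0.1,10.5,-0.01],[0.5,0,0.1,10.5,-0.01]]' 40; python3 -m crank '[[0,0,0,0,0],[0,0,0,0,0],[0,0,0,0,0],[0,0,0,0,0],[0,0,0,0,0],[0,0,0,0,0]]' 40;  python3 -c "
from h import *
go(463,160,230,.43)"
```

```text
time_s: 1.65
tool_pos: [459.5, 165.6, 140.8]
ee_rot: [-0.003, -0.219, 0.976, 0.0]
ft_force: [-0.4, 0.3, -0.5]
width: 43.1
gripper_force: 0.0
time_s: 2.15
tool_pos: [462.6, 164.2, 144.0]
ee_rot: [0.001, -0.217, 0.976, 0.0]
ft_force: [0.3, -0.6, 1.8]
width: 11.6
gripper_force: 43.2
t 2.15 p [462.6 164.2 144. ] yaw 0.438 tilt [ 0.001  0.001 -1.   ] w 11.6 F [ 0.3 -0.6  1.8] grip 43.2 -> row [ 0.13 -0.4  -8.6 ] 0.008 (alt -3.133) q7 1.47
```

```bash
python3 -m crank '[[0,0,0,0,0],[0,0,0,0,0],[0,0,0,0,0],[0,0,0,0,0]]'|sed -n 2,4p;  python3 -m crank '[[0,0,0,-0.5,0],[0,0,0,-2,0],[0,0,0,-5,0],[0,0,0,-8.5,0],[0,0,0,-8.5,0],[0,0,0,-8.5,0],[0,0,0,-8.5,0],[0,0,0,-8.5,0]]'; python3 - <<'E'
from h import *
go(640,-98,257,.057)
c=bot.capture('side');w=bot.capture('wrist')
im=np.hstack([cv2.resize(c['frame'][80:280,130:280],(400,533)),cv2.resize(w['frame'][120:270,200:312],(398,533))])
cv2.imwrite('pics/lift.png',im[:,:,::-1])
E
```

```text
tool_pos: [462.7, 164.2, 144.0]
ee_rot: [0.001, -0.217, 0.976, 0.0]
ft_force: [0.3, 0.0, 4.7]
time_s: 3.15
tool_pos: [461.0, 163.3, 226.9]
ee_rot: [-0.002, -0.217, 0.976, -0.0]
ft_force: [0.0, -0.6, -1.1]
width: 11.6
gripper_force: 42.7
t 3.15 p [461.  163.3 226.9] yaw 0.438 tilt [-0.004 -0.002 -1.   ] w 11.6 F [ 0.  -0.6 -1.1] grip 42.7 -> row [ -5.11 -31.26  -3.04] 0.381 (alt -2.760) q7 1.51
```

View pics/lift.png

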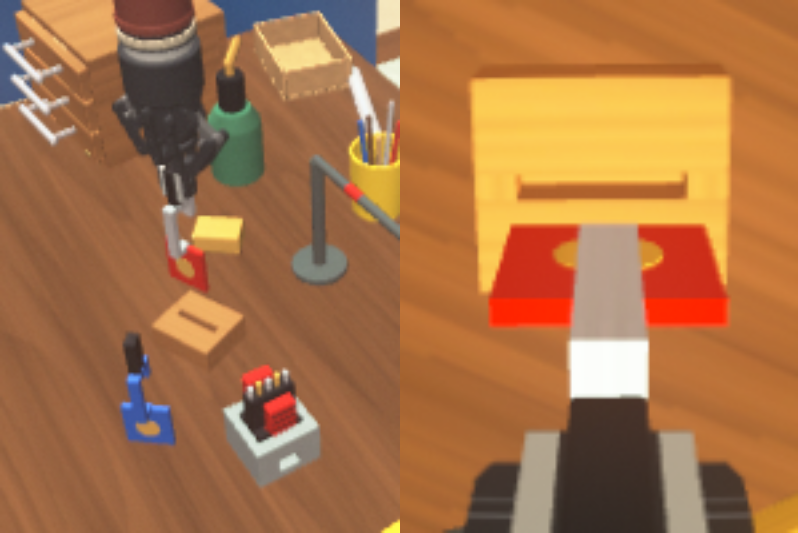

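The hanger is held upright and clear of the stand. Next I'll move to the approach pose in front of the white band.

```bash
python3 -c "
from h import *
go(600,-95,228,.057)"
```

```text
t 3.25 p [461.3 163.5 226.9] yaw 0.438 tilt [-0.003 -0.001 -1.   ] w 11.4 F [ 0.4 -0.2 -0.6] grip 42.7 -> row [ -1.59 -29.29  -0.13] 0.381 (alt -2.760) q7 1.51
```

```bash
python3 -m crank '[[0,0,-1.5,-0.1,0],[0,-0.2,-4,-0.1,0.05],[0,-0.4,-7,-0.1,0.1],[0,-0.6,-10,-0.1,0.15],[0,-0.8,-13,-0.1,0.2],[0,-0.9,-16,-0.1,0.25],[0,-1,-19,-0.1,0.3],[0,-1.2,-21.5,-0.1,0.35]]'>/dev/null;  python3 -c "
from h import *
go(600,-98,228,.057)"
```

```text
t 3.92 p [564.4 -28.4 228. ] yaw 0.084 tilt [-0.002 -0.001 -1.   ] w 11.5 F [-0.2  0.2 -0.2] grip 42.6 -> row [-2.97 -7.23  0.  ] 0.027 (alt -3.115) q7 1.62
```

```bash
python3 -m crank '[[0,-1,-2,0,0.02],[0,-2,-4.5,0,0.025],[0,-3,-6.7,0,0.025],[0,-3,-6.7,0,0.025],[0,-3,-6.7,0,0.025],[0,-3,-6.7,0,0.025],[0,-3,-6.7,0,0.025],[0,-3,-6.7,0,0.025]]'>/dev/null;  python3 - <<'E'
from h import *
go(660.5,-98,228,.057)
c=bot.capture('side');w=bot.capture('wrist')
im=np.hstack([cv2.resize(c['frame'][120:270,230:370],(400,429)),cv2.resize(w['frame'],(400,300)).repeat(1,0)[:0].reshape(0,400,3) if 0 else cv2.copyMakeBorder(cv2.resize(w['frame'],(400,300)),0,129,0,0,0)])
cv2.imwrite('pics/pre.png',im[:,:,::-1])
E
```

```text
t 4.58 p [599.7 -88.  229.1] yaw 0.066 tilt [-0.001  0.001 -1.   ] w 11.4 F [-0.8 -1.2 -1.4] grip 42.6 -> row [-6.  -1.4  0.1] 0.009 (alt -3.133) q7 1.71
```

View pics/pre.png

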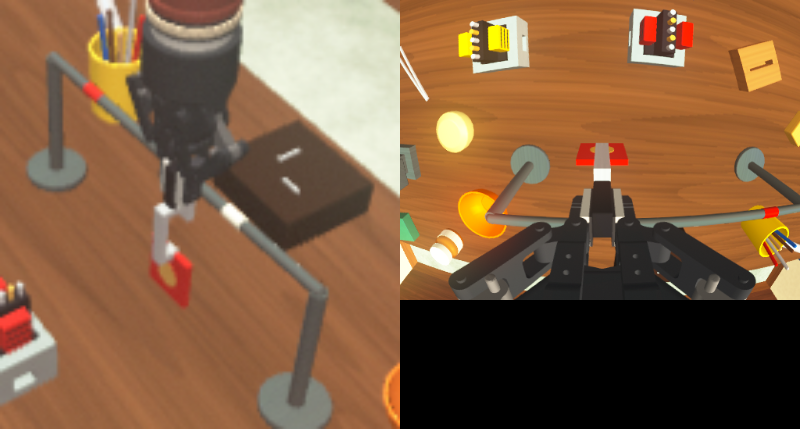

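The side view shows the hanger upright with its mouth facing the rail, just left of the white band at about (233,213) in the crop. Next I'll line it up along y and then move it level onto the rail.

```bash
python3 -m crank '[[0,0,-0.7,0.1,0.005],[0,-1.2,-1.3,0.1,0.01],[0,-2.8,-1.4,0.1,0.01],[0,-4.4,-1.4,0.1,0.01],[0,-5.6,-1.4,0.1,0.01],[0,-6.1,-1.4,0.1,0.01],[0,-6.1,-1.4,0.1,0.01],[0,-6.1,-1.4,0.1,0.01]]'|tail -5;  python3 - <<'E'
from h import *
go(661,-98,202,.057)
c=bot.capture('side'); s=c['frame'][110:250,250:390]
cv2.imwrite('pics/on.png',cv2.resize(s,(600,600),interpolation=cv2.INTER_CUBIC)[:,:,::-1])
E
```

```text
tool_pos: [661.2, -100.2, 228.0]
ee_rot: [-0.001, -0.027, 1.0, -0.0]
ft_force: [-0.4, 0.1, -0.8]
width: 11.5
gripper_force: 42.6
t 5.35 p [ 661.2 -100.2  228. ] yaw 0.053 tilt [-0.001 -0.    -1.   ] w 11.5 F [-0.4  0.1 -0.8] grip 42.6 -> row [0.01 0.22 2.6 ] -0.004 (alt 3.138) q7 1.71
```

View pics/on.png

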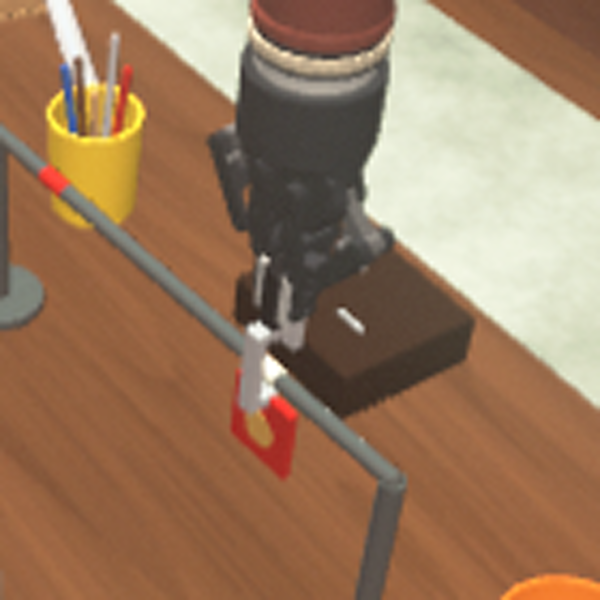

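The hook's mouth is around the rail at the white band, seen at (272,368). I'll lower it while watching the force.

```bash
python3 -m crank '[[0,0,0.2,0.6,0],[0,0,0.3,1.2,0],[0,0,0.3,1.8,0],[0,0,0.3,2.2,0],[0,0,0.3,2.4,0],[0,0,0.3,2.4,0],[0,0,0.3,2.4,0]]'|tail -5;  python3 -c "
from h import *
go(661,-97,201,.057)"
```

```text
tool_pos: [661.7, -96.9, 204.2]
ee_rot: [-0.0, -0.027, 1.0, -0.0]
ft_force: [-0.1, 0.5, -0.4]
width: 10.9
gripper_force: 42.6
t 5.98 p [661.7 -96.9 204.2] yaw 0.053 tilt [-0. -0. -1.] w 10.9 F [-0.1  0.5 -0.4] grip 42.6 -> row [ 0.07 -0.    0.32] -0.004 (alt 3.138) q7 1.7
```

```bash
python3 -m crank '[[0,0,0,0.1,0],[0,0,0,0.2,0],[0,0,0,0.3,0],[0,0,0,0.3,0],[0,0,0,0.3,0]]'|sed -n 2,4p;  python3 -c "
from h import *
go(661,-97,201,.057)"
```

```text
tool_pos: [661.7, -96.9, 201.3]
ee_rot: [-0.0, -0.027, 1.0, -0.0]
ft_force: [-0.6, -0.3, -2.0]
t 6.4 p [661.7 -96.9 201.3] yaw 0.053 tilt [-0. -0. -1.] w 11.3 F [-0.6 -0.3 -2. ] grip 42.6 -> row [ 0.07 -0.01  0.03] -0.004 (alt 3.138) q7 1.7
```

```bash
python3 -m crank '[[0,0,0,0.1,0],[0,0,0,0.15,0],[0,0,0,0.15,0],[0,0,0,0.15,0],[0,0,0,0.15,0]]'|sed -n 2,4p;  python3 -c "
from h import *
go(648,121,200.5,.057)"
```

```text
tool_pos: [661.9, -96.9, 200.9]
ee_rot: [0.001, -0.027, 1.0, -0.0]
ft_force: [-2.0, 1.0, 4.5]
t 6.82 p [661.9 -96.9 200.9] yaw 0.053 tilt [ 0.001 -0.    -1.   ] w 11.9 F [-2.   1.   4.5] grip 43.5 -> row [ 0.23 21.83  0.04] -0.004 (alt 3.138) q7 1.7
```

Contact made on the crown (about 4.5 N). I'll slide it to the red band with light contact.

```bash
python3 -m crank '[[0,0,0.5,-0.05,0],[0,0,2,-0.05,0],[0,0.05,4,-0.05,0],[0,0.05,6,-0.05,0],[0,0.1,8,-0.05,0],[0,0.1,10,-0.05,0],[0,0.15,12,-0.05,0],[0,0.15,13,-0.05,0]]'|sed -n 2,4p;  python3 -c "
from h import *
go(648,121,200.5,.057)"
```

```text
tool_pos: [653.6, 36.6, 201.0]
ee_rot: [0.001, -0.029, 1.0, 0.001]
ft_force: [0.1, -2.5, 3.8]
t 7.48 p [653.6  36.6 201. ] yaw 0.057 tilt [ 0.002  0.001 -1.   ] w 11.2 F [ 0.1 -2.5  3.8] grip 43.4 -> row [0.08 8.46 0.06] 0.0 (alt -3.142) q7 1.5
```

```bash
python3 -m crank '[[0,0,1.5,0,0],[0,0.05,3.5,0,0],[0,0.05,5.5,0,0],[0,0.1,7.2,0,0],[0,0.1,8.4,0,0],[0,0.1,8.6,0,0],[0,0.1,8.6,0,0],[0,0.1,8.6,0,0]]'|sed -n 2,4p;  python3 - <<'E'
from h import *
go(648,121,200.5,.057)
c=bot.capture('side'); s=c['frame'][110:210,220:340]
t=bot.capture('top')['frame'][130:190,200:272]
im=np.hstack([cv2.resize(s,(480,400),interpolation=cv2.INTER_CUBIC),cv2.resize(t,(320,400),interpolation=cv2.INTER_CUBIC)])
cv2.imwrite('pics/red.png',im[:,:,::-1])
E
```

```text
tool_pos: [647.9, 121.9, 200.9]
ee_rot: [0.001, -0.027, 1.0, 0.002]
ft_force: [0.9, 1.9, 5.4]
t 8.15 p [647.9 121.9 200.9] yaw 0.055 tilt [ 0.001  0.004 -1.   ] w 11.3 F [0.9 1.9 5.4] grip 43.5 -> row [-0.01 -0.09  0.04] -0.002 (alt 3.139) q7 1.38
```

View pics/red.png

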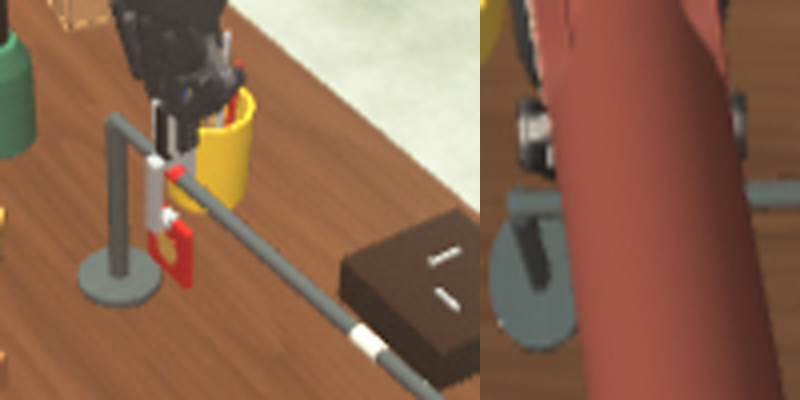

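```bash
python3 - <<'E'
from h import *
c=bot.capture('side')
q=lambda p:np.round((np.array(proj(c,p))-[220,110]+.5)*4-.5)
for y in (115,119,122,127,131): print(y,q([648-.057*(y-122),y,164]))
for dy in(-6,6): print('limb',q([648-14.5,122+dy,160]), 'crown front top',q([648-18,122+dy,178]),'crown back',q([648+18,122+dy,178]))
E
```

```text
115 [178. 173.]
119 [175. 170.]
122 [173. 168.]
127 [169. 164.]
131 [166. 162.]
limb [160. 183.] crown front top [156. 165.] crown back [198. 149.]
limb [152. 174.] crown front top [147. 156.] crown back [190. 140.]
```

The hanger sits at the red band: the side projection puts the band at y≈122, and the TCP is at 121.9. Release it and rise.

```bash
python3 -m crank '[[0,0,0,-0.05,0],[0.1,0,0,-0.05,0],[0.2,0,0,-0.05,0],[0.3,0,0,-0.05,0],[0.4,0,0,-0.05,0],[0.4,0,0,-0.05,0],[0.4,0,0,-0.05,0]]' 20|tail -5; python3 -m crank '[[0.4,0,0,-0.5,0],[0.4,0,0,-2,0],[0.4,0,0,-4,0],[0.4,0,0,-7,0],[0.4,0,0,-10,0],[0.4,0,0,-10,0],[0.4,0,0,-10,0],[0.4,0,0,-10,0]]'|tail -5;  python3 - <<'E'
from h import *
go(459,-22,280,.03)
c=bot.capture('side'); s=c['frame'][110:210,220:340]
w=bot.capture('wrist')['frame']
im=np.hstack([cv2.resize(s,(480,400),interpolation=cv2.INTER_CUBIC),cv2.resize(w[100:340,160:352],(320,400),interpolation=cv2.INTER_CUBIC)])
cv2.imwrite('pics/hung.png',im[:,:,::-1])
E
```

```text
tool_pos: [647.5, 118.1, 200.2]
ee_rot: [-0.001, -0.026, 1.0, -0.0]
ft_force: [0.0, 0.6, -0.9]
width: 34.0
gripper_force: 0.0
tool_pos: [647.3, 118.5, 300.6]
ee_rot: [-0.0, -0.027, 1.0, -0.0]
ft_force: [0.2, -0.6, -0.5]
width: 34.2
gripper_force: 0.0
t 9.55 p [647.3 118.5 300.6] yaw 0.053 tilt [-0.001 -0.    -1.   ] w 34.2 F [ 0.2 -0.6 -0.5] grip 0.0 -> row [ 19.55 -13.03   2.08] 0.023 (alt -3.118) q7 1.38
```

View pics/hung.png

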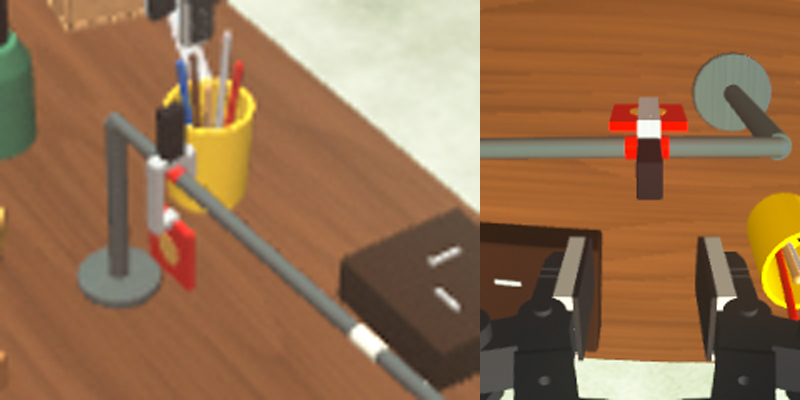

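The hanger hangs upright on the red band. The wrist view shows red on both sides of the hook at (632,147) and (664,147). Now to the cassette, opening the fingers on the way.

```bash
python3 -m crank '[[0.4,1.5,-1,0,0.02],[0.6,4,-2.7,0,0.02],[1,7,-4.7,0,0.02],[1,10,-6.7,0,0.02],[1,13,-8.7,0,0.02],[1,16,-10.7,1,0.02],[1,18.5,-12.3,2,0.02],[1,19.5,-13,2,0.02]]'|sed -n 2p; python3 -m crank '[[1,0,0,1,0],[1,0,0,3,0],[1,0,0,3,0],[1,0,0,3,0],[1,0,0,3,0],[1,0,0,3,0]]'|tail -5;  python3 - <<'E'
from h import *
go(459,-22,75,.029)
s=bot.get_state(); w=bot.capture('wrist'); M=rot(s['ee_rot']);H=np.array(w['hand_eye'])
def wz(u,v,z):
    x,y=u-w['cx'],v-w['cy'];r=np.hypot(x,y);t=r/f(w);d=np.array([np.sin(t)*x/r,-np.sin(t)*y/r,-np.cos(t)])
    d=M@H[:3,:3]@d; o=M@H[:3,3]+s['tool_pos']; return o+d*(z-o[2])/d[2]
im=w['frame'].astype(int); m=((im[:,:,0]>140)&(im[:,:,1]<70)&(im[:,:,2]<80)).astype(np.uint8)
n,lab,st,ce=cv2.connectedComponentsWithStats(m)
for i in range(1,n):
    if st[i,4]>60:
        x,y=st[i,0],st[i,1];pts=cv2.boxPoints(cv2.minAreaRect(np.argwhere(lab==i)[:,::-1].astype(np.float32)))
        print(st[i],ce[i].round(1),[wz(*p,96).round(1)[:2].tolist() for p in pts])
cv2.imwrite('pics/wc.png',w['frame'][:,:,::-1])
E
```

```text
tool_pos: [454.4, -24.5, 278.4]
tool_pos: [460.8, -21.2, 251.5]
ee_rot: [0.001, -0.017, 1.0, 0.0]
ft_force: [-0.2, 0.4, -0.7]
width: 85.8
gripper_force: 0.0
t 10.82 p [460.8 -21.2 251.5] yaw 0.034 tilt [ 0.001  0.    -1.   ] w 85.8 F [-0.2  0.4 -0.7] grip 0.0 -> row [ 0.2  -0.07 17.65] 0.005 (alt -3.137) q7 1.59
[229 157  17  35 521] [236.5 174.2] [[434.9, -50.5], [434.5, -35.0], [469.0, -34.2], [469.5, -50.2]]
[270 157  17  36 507] [278.1 174.7] [[433.7, -10.9], [433.1, 4.5], [468.6, 6.7], [469.1, -9.3]]
[338 306  13  23 174] [343.7 315.9] [[618.0, 82.0], [613.7, 92.7], [651.5, 110.1], [656.1, 98.7]]
[403 360  10  24  91] [407.1 372.7] [[746.7, 217.4], [744.8, 224.8], [823.1, 270.7], [824.9, 262.2]]
```

The wrist check puts the pads' outer faces at y≈-50.4 and 5.5, so the centre is y≈-22.3, which agrees with the top view. The x offset is within tolerance, so I'll aim at (457.5,-22).

```bash
python3 -m crank '[[1,0.1,0,2,0],[1,0.2,-0.1,5,0],[1,0.3,-0.1,8,0],[1,0.3,-0.1,11,0],[1,0.3,-0.1,13,0],[1,0.3,-0.1,14,0],[1,0.3,-0.1,14,0],[1,0.3,-0.1,14,0]]'|tail -5;python3 -c "
from h import *
go(457.5,-22,75,.029)"
```

```text
tool_pos: [457.5, -22.5, 111.0]
ee_rot: [0.0, -0.017, 1.0, -0.0]
ft_force: [-0.5, -0.3, -0.1]
width: 85.5
gripper_force: 0.0
t 11.53 p [457.5 -22.5 111. ] yaw 0.034 tilt [ 0. -0. -1.] w 85.5 F [-0.5 -0.3 -0.1] grip 0.0 -> row [-0.    0.05  3.6 ] 0.005 (alt -3.137) q7 1.57
```

```bash
python3 -m crank '[[1,0,0,1.5,0],[1,0,0,3,0],[1,0,0,3.6,0],[1,0,0,3.6,0],[1,0,0,3.6,0]]'|tail -5;python3 -m crank '[[0.8,0,0,0,0],[0.7,0,0,0,0],[0.6,0,0,0,0],[0.5,0,0,0,0],[0.45,0,0,0,0],[0.4,0,0,0,0],[0.4,0,0,0,0],[0.4,0,0,0,0]]' 50|tail -5;python3 -c "
from h import *
go(457.5,-22,75,.029)"
```

```text
tool_pos: [457.6, -22.6, 75.6]
ee_rot: [0.001, -0.017, 1.0, -0.0]
ft_force: [0.5, -0.1, 0.5]
width: 85.5
gripper_force: 0.0
tool_pos: [457.8, -22.5, 76.8]
ee_rot: [0.001, -0.016, 1.0, 0.0]
ft_force: [-1.5, 1.1, 15.1]
width: 41.9
gripper_force: 49.3
t 12.62 p [457.8 -22.5  76.8] yaw 0.033 tilt [ 0.003  0.    -1.   ] w 41.9 F [-1.5  1.1 15.1] grip 49.3 -> row [0.03 0.05 0.18] 0.004 (alt -3.138) q7 1.57
```

The fingers stalled at about 42 mm with 49 N on the pads. I'll start the lift gently and watch the force for latching.

```bash
python3 -m crank '[[0.4,0,0,0,0],[0.4,0,0,-0.1,0],[0.4,0,0,-0.2,0],[0.4,0,0,-0.3,0],[0.4,0,0,-0.4,0],[0.4,0,0,-0.5,0],[0.4,0,0,-0.5,0],[0.4,0,0,-0.5,0]]'|tail -5; python3 - <<'E'
from h import *
go(457.5,-22,150,.029)
w=bot.capture('wrist')
im=w['frame'].astype(int); m=((im[:,:,0]>140)&(im[:,:,1]<70)&(im[:,:,2]<80)).astype(np.uint8)
n,lab,st,ce=cv2.connectedComponentsWithStats(m)
print([(st[i].tolist(),ce[i].round(1)) for i in range(1,n) if st[i,4]>60])
E
```

```text
tool_pos: [457.0, -22.6, 79.7]
ee_rot: [-0.0, -0.017, 1.0, -0.0]
ft_force: [0.1, -0.6, -1.9]
width: 41.3
gripper_force: 51.1
t 13.28 p [457.  -22.6  79.7] yaw 0.033 tilt [-0. -0. -1.] w 41.3 F [ 0.1 -0.6 -1.9] grip 51.1 -> row [-0.05  0.06 -7.03] 0.004 (alt -3.137) q7 1.57
[([207, 230, 35, 87, 2504], array([225.6, 273.1])), ([276, 230, 35, 87, 2458], array([291.4, 273.2]))]
```

There is no latch resistance: the net force is about the cassette's weight. I'll draw it straight up about 9 cm.

```bash
python3 -m crank '[[0.4,0,0,-0.4,0],[0.4,0,0,-0.9,0],[0.4,0,0,-1.5,0],[0.4,0,0,-2.2,0],[0.4,0,0,-3,0],[0.4,0,0,-3.8,0],[0.4,0,0,-4.6,0],[0.4,0,0,-5.2,0]]'|tail -5; python3 -m crank '[[0.4,0,0,-0.8,0],[0.4,0,0,-1.6,0],[0.4,0,0,-2.4,0],[0.4,0,0,-3.2,0],[0.4,0,0,-3.8,0],[0.4,0,0,-4,0],[0.4,0,0,-4,0],[0.4,0,0,-4,0]]'|tail -5; python3 - <<'E'
from h import *
go(457.5,-22,150,.029)
c=bot.capture('side');w=bot.capture('wrist'); save(c,'fin_side')
def red(im):
    im=im.astype(int); m=((im[:,:,0]>140)&(im[:,:,1]<70)&(im[:,:,2]<80)).astype(np.uint8)
    n,lab,st,ce=cv2.connectedComponentsWithStats(m); return [(st[i].tolist(),ce[i].round(1).tolist()) for i in range(1,n) if st[i,4]>12]
print('wrist',red(w['frame']));print('side',red(c['frame']))
import pickle; c0=pickle.load(open('c0.pkl','rb'))['side']; print('side0',red(c0['frame']))
for z in (78,168): print('mid pad r at',z,np.round(proj(c,[458,-51,z])),'l',np.round(proj(c,[458,7,z])))
E
```

```text
tool_pos: [456.3, -22.6, 132.9]
ee_rot: [-0.0, -0.017, 1.0, -0.0]
ft_force: [0.1, -0.0, -2.7]
width: 41.7
gripper_force: 51.7
tool_pos: [456.7, -22.6, 171.7]
ee_rot: [-0.0, -0.017, 1.0, -0.0]
ft_force: [0.1, -0.2, -3.2]
width: 41.4
gripper_force: 51.7
t 14.67 p [456.7 -22.6 171.7] yaw 0.033 tilt [-0. -0. -1.] w 41.4 F [ 0.1 -0.2 -3.2] grip 51.7 -> row [-0.08  0.06  2.17] 0.004 (alt -3.137) q7 1.58
wrist [([207, 230, 35, 87, 2515], [225.6, 273.1]), ([276, 230, 35, 87, 2466], [291.4, 273.0]), ([352, 350, 29, 34, 481], [364.9, 367.4])]
side [([257, 166, 12, 17, 92], [264.4, 173.7]), ([225, 203, 12, 25, 96], [230.1, 216.2])]
side0 [([203, 194, 8, 10, 43], [207.3, 198.5]), ([221, 218, 11, 9, 28], [225.4, 221.6]), ([229, 227, 12, 16, 112], [234.4, 234.2])]
mid pad r at 78 [236. 237.] l [226. 222.]
mid pad r at 168 [235. 213.] l [223. 199.]
```

The cassette came up with the hand. Its red pads keep the same wrist pixels as at the start of the lift, and the side view puts the near pad (visible patch) at about (230,216), against (235,213) predicted for a 9 cm lift. The load equals its weight. I'll let it settle and hand in.

```bash
python3 -m crank '[[0.4,0,0,0,0],[0.4,0,0,0,0],[0.4,0,0,0,0],[0.4,0,0,0,0]]'; python3 -c "
from plant import bot
print(bot.job_done())"
```

```text
time_s: 15.1
tool_pos: [456.9, -22.6, 171.6]
ee_rot: [-0.0, -0.017, 1.0, -0.0]
ft_force: [0.2, -0.3, -3.0]
width: 41.5
gripper_force: 51.7
the job is handed in; nothing more can be done
None
```

I handed the job in at 15.1 s: the red hanger hangs on the rail at the red band, and the red cassette is held pinched and upright with its underside about 5 cm above the dock rim, worked out from the arm's lift.

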